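Hold a sample slide flush on the sloped sprung stage

ROBOT

A 7-joint arm with a two-finger parallel gripper is mounted at the origin on a cart in front of the work surface, level with it; the furniture and walls round the work are solid. World frame = base frame: x ahead of the robot, y to its left, z up, the work surface at z = 0. Lengths are in m, angles in rad, forces in N, time in s.
With the tool pointing down it reaches from about 0.4 to 0.925 m from the base axis. Payload 4.1 kg.
Tool frame: the origin (TCP) lies where the fingers leave the gripper's body, on its centre line; the fingertips stand 73 mm ahead of it and the grasp point (between the pads) lies 54 mm ahead of it; z points along the fingers, y is the line along which they close (so a half turn about z gives the same grasp; the last joint's range is limited). The gripper opens to 85 mm and grips with 20 to 120 N. Pads are 22 mm wide; open, the fingers measure 114 mm over their backs; the gripper's body (76 mm by 85 mm) begins 54 mm behind the grasp point. The pads swing forward as they close: fully open they stand 13 mm farther back than shut.
Start: joints at [-1.207, 0.398, 0.045, 1.537, -0.019, 1.207, -0.051], TCP at [0.29, 0.582, 0.304] pointing down, gripper open.
Joint ranges: [-2.82, 2.82], [-0.49, 2.23], [-1.37, 1.46], [0, 2.46], [-1.36, 4.5], [0.23, 2], [-2.94, 2.94]. Speed limits (rad/s): [2.57, 2.57, 3.14, 3.14, 3.14, 3.14, 3.14].

INTERFACE

Orientations are given as [roll, pitch, yaw] about the fixed x, y, z axes, in that order (R = Rz(yaw) Ry(pitch) Rx(roll)).
In Python, from station import * gives the robot as it stands.
- The arm moves only by the shell command python3 -m inch 'ROWS' [OPENING] [FORCE]. ROWS is JSON, a list of rows, each an object of numbers: "dx", "dy", "dz": the shift along the tool's x, y, z in m; "spin": the turn about the tool's z in rad. In form: [{"dx": .., "dy": .., "dz": .., "spin": ..}, ...]. A call has 1 to 5 rows; each row shifts and turns the commanded pose from where the row before left it, along the tool's axes as they then stand; what a row does not reach is not made up. A row lasts 1/12 s, in which the tool goes at most 41.7 mm and 7.16 degrees, less where a joint would pass 70% of its speed; a pose out of reach is approached as far as the arm can. A call is refused whole if a number of a shift passes 0.0417 or a number of a turn 0.125, either way. A call with a gripper value outside its range is refused whole. OPENING is the opening in per cent of the stroke, from 0 (shut) to 100 (fully open), set as the call begins (- or left out, the last holds). The fingers move at their own pace and stop on an object; FORCE is the grip in N (left out, the last holds). Time passes only in rows, so rows that do not move let the fingers close. It gives the time, the measured TCP pose, the force, the opening and the grip force at its end, in the units of the state.
- sense(): the state, without advancing time (a new reading comes with each control period).
- get_image(name): name is "scene" or "top" or "wrist"; returns the picture (420x560x3 uint8, red, green, blue); there is no depth.
- calibration(name): a dict with "fx", "fy", "cx", "cy" (pixels), "origin" and "orientation" of the camera in the world; the wrist camera has in their place "T_tool_cam" (4x4, takes a point from camera to tool coordinates, whose origin is the TCP and whose axes are the flange's). Camera axes: x right, y up, looking along -z (the intrinsics and any distortion apply to the point x, -y, -z); pixel columns grow to the right and rows downward; lengths in m; the calibration is good to about 2 mm. The wrist camera is an equidistant fisheye: a pixel r from the principal point sees the ray r / f radians off the axis. A picture is of the moment at which its call begins: read the wrist's pose just before it. calibration takes no time and is no camera call.
- close_job(): hands the job in; it is judged then, once.
Trained networks look in the newest picture that a camera, given by its name, has taken for a name from the list of things; names that differ only in an ending like _2 or _b are one class to them, and where a whole thing is asked for, a point or a joint stands for the part that bears it (a point fixed in the world has none). Each returns a list of dicts, best first, with "confidence" (0 to 1); they miss things now and then, are a little off and sometimes report something else, mostly with a low value. They report only what shows in the picture. A call takes as long as a camera call. They do not tell look-alikes from the thing itself.
- search_frame(thing, camera): "bbox" ([centre column, centre row, width, height] in pixels, round what is visible of it).
- regions_of(thing, camera): "pixels" (420x560 bool, what is visible of it) and "bbox" ([centre column, centre row, width, height] in pixels, round what is visible of it).
- landmark_of(thing, camera): "pixel" ([column, row] in pixels: a listed point, or the origin of a listed thing).
The state is a dict: "clock": time; "qpos": joint angles; "joint_vel": joint speeds; "joint_torque": joint torques, N m; "position": TCP position; "tool_rot": TCP orientation; "wrist_force": force on the tool from outside, world axes, zero at the start; "wrist_torque": the same for the moment, N m; "opening": finger opening in m; "gripper_force": force on a finger pad.
Only numpy, scipy, OpenCV 4.12 (cv2) and the standard library are available. Lean on these libraries where they do the work, as an engineer would, in place of code of your own. Each camera call takes 0.05 s, during which the arm holds its last target. There are 200 camera calls.

TASK

Pick up the sample slide by its blue grip bar and tilt it to match the slope of the black stage face, long side up the slope, squarely inside the four white corner marks. Press it gently flat onto the face so that the sprung face sinks about half of its 10 mm travel, never down onto its stop, and finish while still gripping the slide and holding it pressed there. Do not change the stage's tilt, and leave the weights, vials and weighing boat where they are.

Things in the scene. Friction and masses are not known exactly. Their poses are not given: they have to be found in the camera images.
- slide_grip (a point): Grip point of the sample slide, in the middle of its blue grip bar's width, 34 mm above the slide's underside. The bar is 34 mm long along the slide's x, 12 mm thick along its y, and reaches from 4 to 48 mm above the underside; pinch it across y. z points up out of the carrier.
- slide_under (a point): Centre of the slide's flat underside (the face to be laid on the stage); axes as slide_grip. Lies on the bench at first.
- slide: The sample slide: flat yellow carrier plate 76 mm (x) by 50 mm (y) by 4 mm with a glass slide set in its underside and an upright blue grip bar on top; 70 to 130 g. A tall glass cabinet stands behind the work, its front at x = 0.65 m. Origin at the centre of the underside; a half turn about z makes no difference.
- tilt_stage: Fixed stage: aluminium base 120 (x) x 112 (y) x 12 mm, two dark cheeks at y = +-47 mm (tops 72 mm up) with red clamp knobs on a pivot along y, 50 mm up, and a cradle with a black face above. Origin under the base's centre. The face looks up and towards the stage's -x side (the low side, robot side); its slope differs each time, 9 to 25 degrees, firmly clamped.
- face_centre (a point): Centre of the top of the black stage face, a flat plate 96 mm (x, up the slope) by 70 mm (y, level) with four white corner marks that just frame a 76 x 50 mm slide; z is the outward normal of the sloped face. It moves with the sprung face: 30 mm above the pivot along the normal when not pressed.
- stage_face (a joint): How far the sprung face is pushed in along its normal, m: 0 untouched, 0.010 on its stop. It starts to give at about 2 N and then takes about 1 N more for each mm (about 7 N half-way, 12 N at the stop). It does not tilt as it sinks.
- cradle_edge (a point): Middle of the upper edge of the cradle under the face; it stays put as long as the tilt setting does.
- weight_200g: Bystander: bottle-shaped steel weight, 30 mm across, 52 mm tall; origin under its centre.
- weight_100g: Bystander: bottle-shaped steel weight, 24 mm across, 42 mm tall; origin under its centre.
- weight_50g: Bystander: bottle-shaped steel weight, 18 mm across, 34 mm tall; origin under its centre.
- vial_blue: Bystander: glass vial with blue cap, 25 mm across, 54 mm tall; origin under its centre.
- vial_red: Bystander: glass vial with red cap, 25 mm across, 54 mm tall; origin under its centre.
- weigh_boat: Bystander: square white plastic weighing boat, 55 x 55 x 16 mm; origin under its centre.
Mind the look-alikes: they are no part of the job. Of the things that look like the slide, the smallest one is meant.

How it is judged:
On the way, in this order (a step that is already met when the one before it is completed fails the run):
1. the slide is gripped and lifted clear of the bench (height (world z) of slide_under above 0.03 m and contact force between the fingers and slide above 2 N), for 0.2 s.
2. the slide lies flush on the stage face and presses it in (angle between the z axis of slide_under and the z axis of face_centre, either way round below 0.052 rad and z of slide_under in the frame of face_centre between -0.004 and 0.004 m and contact force between the fingers and slide above 2 N and value of joint stage_face above 0.0015 m), for 0.2 s.
At the end, for the whole second after the job is handed in: Gripped (over 2 N), the slide presses on the stage (over 1.5 N), face pushed in 2 to 8.5 mm; parallel to the face within 3 degrees and touching (4 mm), centred within 8 mm along and across the slope, long side up the slope within 7 degrees, at rest (angle between the z axis of slide_under and the z axis of face_centre, either way round below 0.052 rad and z of slide_under in the frame of face_centre between -0.004 and 0.004 m and x of slide_under in the frame of face_centre between -0.008 and 0.008 m and y of slide_under in the frame of face_centre between -0.008 and 0.008 m and angle between the x axis of slide_under and the x axis of face_centre, either way round below 0.12 rad and contact force between the fingers and slide above 2 N and contact force between slide and tilt_stage above 1.5 N and value of joint stage_face between 0.002 and 0.0085 m and linear speed of slide below 0.02 m/s); the arm keeps its last pose, push and grip.
It fails at once if the sprung face is pushed onto its stop (value of joint stage_face above 0.0096 m).
It fails at once if the stage's tilt setting is changed (distance of cradle_edge from where it was at the start of the episode above 0.004 m).
It fails at once if a weight is moved or knocked over (distance of any of weight_200g, weight_100g, weight_50g from where it was at the start of the episode above 0.02 m or angle between any of weight_200g, weight_100g, weight_50g's own z axis and vertical above 0.5 rad).
It fails at once if a vial is moved or knocked over (distance of any of vial_blue, vial_red from where it was at the start of the episode above 0.02 m or angle between any of vial_blue, vial_red's own z axis and vertical above 0.5 rad).
It fails at once if a weighing boat is moved or knocked over (distance of weigh_boat from where it was at the start of the episode above 0.02 m or angle between weigh_boat's own z axis and vertical above 0.5 rad).
It also fails if it takes over 42 s, if anything falls off the work surface, if the arm or the gripper's body presses on something with over 40 N, if the wrist force passes 120 N, or if a joint passes its speed limit or range.

## Working session

There is one attempt and no reset: what is moved stays moved. The work goes in short steps, Python scripts to look and compute and a shell command to move; the robot and the scene stay as the last step left them, time stands still between calls to the robot, and variables do not carry over. Pictures are saved under pics/ and viewed, at most 10 in all, crops included, and the job is handed in when it is done.

```bash
mkdir -p pics; ls
python3 - <<'E'
from station import *
import cv2,numpy as np
s=sense();print({k:np.round(v,3).tolist() for k,v in s.items()})
ims=[get_image(n) for n in("scene","top")]
for n,i in zip(("scene","top"),ims):
    cv2.imwrite(f"pics/{n}0.png",i[:,:,::-1])
    for t in("slide","slide_grip","slide_under","face_centre","cradle_edge","tilt_stage"):
        print(n,t,[(np.round(d["pixel"],1).tolist(),round(d["confidence"],2)) for d in landmark_of(t,n)])
    print(calibration(n))
print(calibration("wrist"))
E
```

```text
pics
{'clock': 0.0, 'qpos': [-1.207, 0.399, 0.045, 1.538, -0.019, 1.207, -0.051], 'joint_vel': [-0.0, 0.001, -0.0, -0.001, 0.0, -0.001, 0.0], 'joint_torque': [0.0, -47.514, 1.365, -25.421, 0.011, 0.009, 0.0], 'position': [0.29, 0.581, 0.303], 'tool_rot': [-3.14, 0.0, 2.679], 'wrist_force': [0.864, 0.603, -0.467], 'wrist_torque': [0.033, 0.003, -0.046], 'gripper_force': 0.0, 'opening': 0.085}
scene slide [([252.5, 264.3], 0.85), ([347.6, 184.5], 0.84), ([414.6, 216.6], 0.75), ([308.1, 254.8], 0.67)]
scene slide_grip [([248.1, 246.3], 0.82), ([312.3, 234.6], 0.59), ([346.4, 175.9], 0.56)]
scene slide_under [([344.8, 188.4], 0.91), ([309.8, 260.7], 0.66), ([143.3, 272.2], 0.66), ([249.2, 259.3], 0.64)]
scene face_centre [([425.4, 191.1], 0.64)]
scene cradle_edge [([404.7, 185.4], 0.64)]
scene tilt_stage [([415.1, 215.5], 0.89)]
{'fx': 496.2809414485133, 'fy': 496.2809414485133, 'cx': 287.1665433519274, 'cy': 204.6615524896224, 'origin': array([-0.31850253,  0.68631822,  0.56494982]), 'orientation': array([ 1.13925206,  0.00925074, -2.11566785])}
top slide [([263.5, 262.3], 0.84), ([217.
[... 355 characters left out ...]
 0.65)]
{'fx': 403.8939656859509, 'fy': 403.8939656859509, 'cx': 274.7145834732992, 'cy': 211.42616592878392, 'origin': array([0.5713167 , 0.1241802 , 1.12328081]), 'orientation': array([ 4.63655309e-02, -4.69808379e-04, -1.55619603e+00])}
{'fx': 325.19226210127806, 'fy': 325.19226210127806, 'cx': 282.68431622545484, 'cy': 212.70931113124487, 'T_tool_cam': array([[-4.34231735e-04,  9.49077469e-01,  3.15042490e-01,
         8.06351607e-02],
       [ 9.99999612e-01,  6.53578285e-04, -5.90602422e-04,
        -6.20166587e-05],
       [-7.66432382e-04,  3.15042111e-01, -9.49077384e-01,
        -7.09495600e-02],
       [ 0.00000000e+00,  0.00000000e+00,  0.00000000e+00,
         1.00000000e+00]])}
```

View pics/scene0.png

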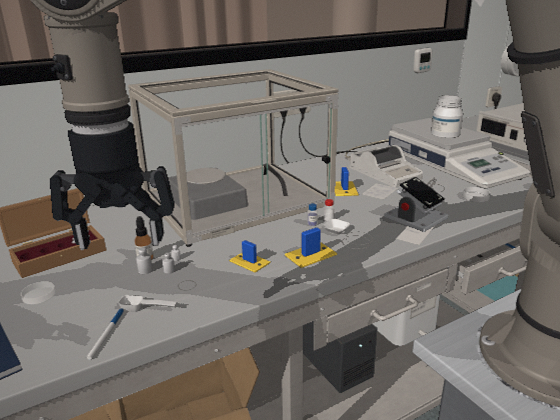

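View pics/top0.png

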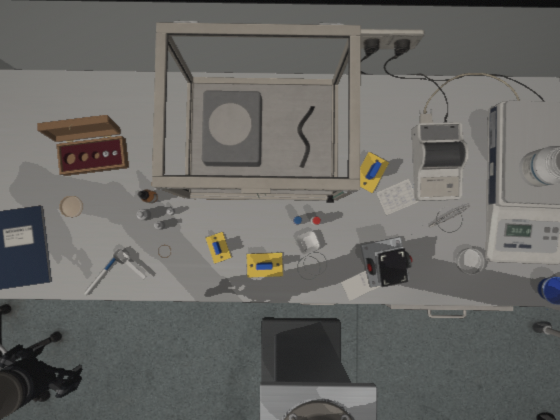

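The pictures show three slide-like things, at (217,247), (265,264) and (373,172) in the top view. The one at (217,247) looks smallest. The stage is at (390,265). Next I'll measure the slides and find the stage's corner marks.

```bash
cat > h.py <<'E'
from station import *
import cv2,numpy as np
from scipy.spatial.transform import Rotation as R
def cam(n):
    c=calibration(n);K=np.array([[c["fx"],0,c["cx"]],[0,c["fy"],c["cy"]],[0,0,1]])
    return c,K,R.from_euler("xyz",c["orientation"]).as_matrix(),np.array(c["origin"])
def ray(n,px):
    px=np.atleast_2d(np.float64(px));c,K,M,o=cam(n)
    d=np.c_[(px[:,0]-c["cx"])/c["fx"],-(px[:,1]-c["cy"])/c["fy"],-np.ones(len(px))]
    return o,d@M.T
def onz(n,px,z):
    o,d=ray(n,px);return o+d*((z-o[2])/d[:,2])[:,None]
def proj(n,P):
    c,K,M,o=cam(n);p=(np.atleast_2d(P)-o)@M
    return np.c_[c["cx"]+c["fx"]*p[:,0]/-p[:,2],c["cy"]-c["fy"]*p[:,1]/-p[:,2]]
def wray(px,pos,rot):
    px=np.atleast_2d(np.float64(px));c=calibration("wrist");T=np.array(c["T_tool_cam"])
    u=(px[:,0]-c["cx"])/c["fx"];v=(px[:,1]-c["cy"])/c["fy"];r=np.hypot(u,v)+1e-12
    d=np.c_[np.sin(r)*u/r,-np.sin(r)*v/r,-np.cos(r)]
    W=R.from_euler("xyz",rot).as_matrix()
    return W@T[:3,3]+pos,d@(W@T[:3,:3]).T
def wonz(px,s,z):
    o,d=wray(px,s["position"],s["tool_rot"]);return o+d*((z-o[2])/d[:,2])[:,None]
E
python3 - <<'E'
from h import *
im=cv2.imread("pics/top0.png");hsv=cv2.cvtColor(im,cv2.COLOR_BGR2HSV)
for name,lo,hi,z in(("yel",(18,120,80),(35,255,255),.004),("blue",(105,120,40),(130,255,255),.048)):
    m=cv2.inRange(hsv,lo,hi);cs,_=cv2.findContours(m,cv2.RETR_EXTERNAL,cv2.CHAIN_APPROX_NONE)
    for c in cs:
        if cv2.contourArea(c)<20: continue
        w=onz("top",c.reshape(-1,2),z)[:,:2]
        (cx,cy),(a,b),t=cv2.minAreaRect(np.float32(w*1000))
        print(name,c.reshape(-1,2).mean(0).round(),[round(v) for v in(cx,cy,a,b,t)])
def crop(n,x,y,w,h,k):return cv2.resize(cv2.imread(f"pics/{n}0.png")[y:y+h,x:x+w],None,fx=k,fy=k,interpolation=cv2.INTER_CUBIC)
a=crop("top",350,225,80,75,5);b=crop("scene",375,165,80,75,5)
cv2.imwrite("pics/st.png",np.hstack([a,b]))
E
```

```text
yel [264. 265.] [476, 150, 63, 97, 1]
yel [218. 247.] [522, 279, 74, 48, 20]
yel [371. 171.] [737, -140, 63, 97, 62]
blue [553. 289.] [426, -610, 40, 66, 89]
blue [264. 266.] [477, 151, 13, 37, 1]
blue [216. 247.] [523, 277, 30, 11, 22]
blue [298. 220.] [599, 63, 16, 13, 1]
blue [373. 170.] [736, -138, 18, 51, 61]
```

View pics/st.png

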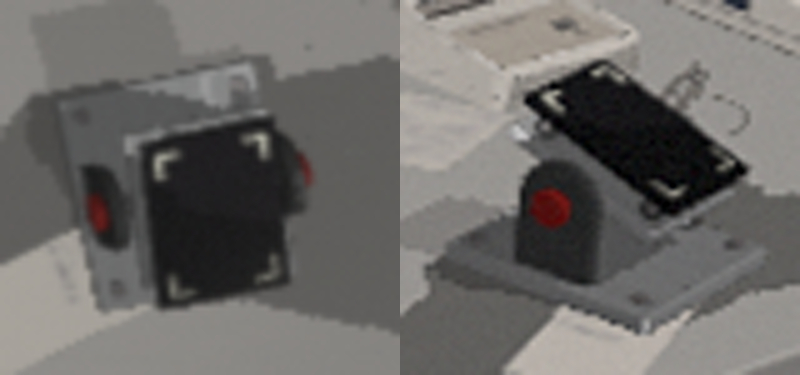

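In the stage close-up, the face's high edge is at the top of the top view and at the left of the scene view. Next I'll fit the stage pose to the plate corners from both views.

```bash
cat > fit.py <<'E'
from h import *
from scipy.optimize import least_squares
C=np.array([[48,35],[48,-35],[-48,-35],[-48,35]])/1000
top=np.array([[140,147],[272,118],[290,283],[158,308]])/5+[350,225]
sc=np.array([[527,97],[610,60],[748,172],[672,213]])/5+[375-400/5,165]
def pose(p):
    x,y,yaw,th=p;M=R.from_euler("zy",[0,0]).as_matrix()
    M=R.from_euler("ZY",[yaw,-th]).as_matrix();return np.array([x,y,.05])+.03*M[:,2],M
def res(p):
    c,M=pose(p[:4]);P=c+np.c_[C,np.zeros(4)]@M.T
    return np.r_[(proj("top",P)-top).ravel(),(proj("scene",P)-sc).ravel()]
if __name__=="__main__":
    r=least_squares(res,[.5,-.15,0,.3]);c,M=pose(r.x)
    print(r.x,np.degrees(r.x[2:]),c,"\n",r.fun.round(1),"grip",c+.034*M[:,2])
    q=onz("top",[[216.5,247]],.04);print(q)
E
python3 fit.py
```

```text
[ 0.48847904 -0.18021107  0.21248906  0.39156592] [12.17472613 22.43507485] [ 0.47728745 -0.18262561  0.07772938] 
 [ 0.1  0.2  0.7  0.6 -0.3  0.3 -0.1  0.6 -0.6 -1.1 -1.2 -1.   0.4 -0.3
  0.2 -0.1] grip [ 0.46460366 -0.18536209  0.10915601]
[[0.52409375 0.27865649 0.04      ]]
```

```bash
A='[{"dx":-0.0345,"dy":-0.0167},{"dx":-0.0345,"dy":-0.0167},{"dx":-0.0345,"dy":-0.0167},{"dx":-0.0345,"dy":-0.0167},{"dx":-0.0345,"dy":-0.0167}]'
python3 -m inch '[{"dx":-0.0345,"dy":-0.0167},{"dx":-0.0345,"dy":-0.0167},{"dx":-0.0345,"dy":-0.0167},{"dx":-0.0345,"dy":-0.0167},{"dx":-0.0345,"dy":-0.0167}]' 100 40
python3 -m inch '[{"dx":-0.0345,"dy":-0.0167},{"dx":-0.0345,"dy":-0.0167},{"dx":-0.0345,"dy":-0.0167},{"dx":-0.0345,"dy":-0.0167},{"dx":-0.0345,"dy":-0.0167}]'
python3 -m inch '[{"spin":-0.116},{"spin":-0.116},{"spin":-0.116},{"spin":-0.116,"dz":0.03},{"spin":-0.116,"dz":0.03}]'
python3 -m inch '[{"spin":-0.116},{"spin":-0.116},{},{}]'
```

```text
$[0]: bad value
$[0]: bad value
$[0]: bad value
$[0]: bad value
```

```bash
python3 -m inch '[{"dx":-0.0345,"dy":-0.0167,"dz":0,"spin":0},{"dx":-0.0345,"dy":-0.0167,"dz":0,"spin":0},{"dx":-0.0345,"dy":-0.0167,"dz":0,"spin":0},{"dx":-0.0345,"dy":-0.0167,"dz":0,"spin":0},{"dx":-0.0345,"dy":-0.0167,"dz":0,"spin":0}]' 100 40
python3 -m inch '[{"dx":-0.0345,"dy":-0.0167,"dz":0,"spin":0},{"dx":-0.0345,"dy":-0.0167,"dz":0,"spin":0},{"dx":-0.0345,"dy":-0.0167,"dz":0,"spin":0},{"dx":-0.0345,"dy":-0.0167,"dz":0,"spin":0},{"dx":-0.0345,"dy":-0.0167,"dz":0,"spin":0}]'
python3 -m inch '[{"dx":0,"dy":0,"dz":0,"spin":-0.116},{"dx":0,"dy":0,"dz":0,"spin":-0.116},{"dx":0,"dy":0,"dz":0,"spin":-0.116},{"dx":0,"dy":0,"dz":0.03,"spin":-0.116},{"dx":0,"dy":0,"dz":0.03,"spin":-0.116}]'
python3 -m inch '[{"dx":0,"dy":0,"dz":0,"spin":-0.116},{"dx":0,"dy":0,"dz":0,"spin":-0.116},{"dx":0,"dy":0,"dz":0,"spin":0},{"dx":0,"dy":0,"dz":0,"spin":0}]'
```

```text
clock: 1.12
position: [0.4081, 0.4284, 0.3042]
tool_rot: [3.141, 0.0, 2.679]
wrist_force: [-0.1, 0.1, -0.1]
opening: 0.0854
gripper_force: 0.0
clock: 1.53
position: [0.5252, 0.2766, 0.3042]
tool_rot: [3.141, 0.0, 2.679]
wrist_force: [0.6, 0.8, -0.8]
opening: 0.0856
gripper_force: 0.0
clock: 1.95
position: [0.5258, 0.2789, 0.2455]
tool_rot: [3.139, 0.006, -3.019]
wrist_force: [0.3, 0.2, -0.8]
opening: 0.0855
gripper_force: 0.0
clock: 2.28
position: [0.5246, 0.2782, 0.2441]
tool_rot: [3.141, 0.001, -2.795]
wrist_force: [-0.1, 0.5, -0.3]
opening: 0.0853
gripper_force: 0.0
```

Now a close check with the wrist camera.

Run:
```python
from h import *
s=sense();im=get_image("wrist")[:,:,::-1].copy();cv2.imwrite("pics/w1.png",im)
hsv=cv2.cvtColor(im,cv2.COLOR_BGR2HSV)
for name,lo,hi,z in(("yel",(18,120,60),(35,255,255),.003),("blue",(105,120,40),(130,255,255),.048)):
    m=cv2.inRange(hsv,lo,hi);cs,_=cv2.findContours(m,cv2.RETR_EXTERNAL,cv2.CHAIN_APPROX_NONE)
    for c in cs:
        if cv2.contourArea(c)<150: continue
        w=wonz(c.reshape(-1,2),s,z)[:,:2]
        print(name,c.reshape(-1,2).mean(0).round(),[round(v,1) for v in np.hstack(cv2.minAreaRect(np.float32(w*1000))).tolist()] if 0 else cv2.minAreaRect(np.float32(w*1000)))
```

```text
yel [286. 188.] ((522.8880615234375, 281.4393005371094), (76.29924774169922, 50.06565475463867), 20.09103775024414)
yel [177. 105.] ((476.81097412109375, 151.61944580078125), (64.93013000488281, 99.13201904296875), 2.78070330619812)
blue [287. 202.] ((522.0330200195312, 281.6097106933594), (32.22746276855469, 9.509625434875488), 19.773754119873047)
blue [164. 105.] ((476.9368896484375, 152.6668701171875), (15.47709846496582, 54.86541748046875), 4.16483736038208)
```

View pics/w1.png

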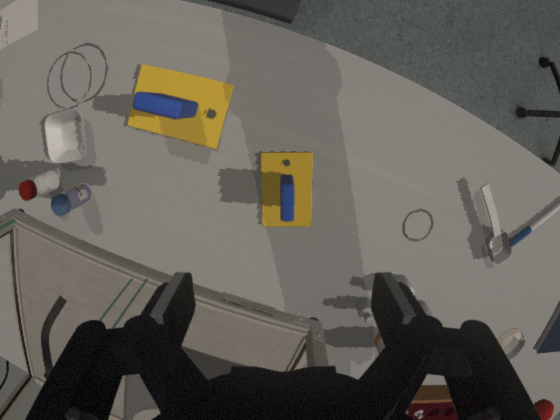

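```bash
python3 -m inch '[{"dx":0.001,"dy":0.0035,"dz":0.03,"spin":0},{"dx":0,"dy":0,"dz":0.035,"spin":0},{"dx":0,"dy":0,"dz":0.035,"spin":0},{"dx":0,"dy":0,"dz":0.035,"spin":0},{"dx":0,"dy":0,"dz":0.026,"spin":0}]'
python3 -m inch '[{"dx":0,"dy":0,"dz":0,"spin":0},{"dx":0,"dy":0,"dz":0,"spin":0},{"dx":0,"dy":0,"dz":0,"spin":0},{"dx":0,"dy":0,"dz":0,"spin":0},{"dx":0,"dy":0,"dz":0,"spin":0}]' 0 25
python3 -m inch '[{"dx":0,"dy":0,"dz":0,"spin":0},{"dx":0,"dy":0,"dz":0,"spin":0},{"dx":0,"dy":0,"dz":0,"spin":0},{"dx":0,"dy":0,"dz":0,"spin":0},{"dx":0,"dy":0,"dz":0,"spin":0}]'
```

```text
clock: 2.75
position: [0.5215, 0.2809, 0.0808]
tool_rot: [-3.141, -0.001, -2.794]
wrist_force: [0.6, 0.3, -1.8]
opening: 0.0852
gripper_force: 0.0
clock: 3.17
position: [0.5236, 0.2819, 0.0853]
tool_rot: [3.141, 0.004, -2.793]
wrist_force: [0.3, -0.5, -0.4]
opening: 0.0261
gripper_force: 0.0
clock: 3.58
position: [0.5232, 0.2817, 0.0847]
tool_rot: [3.141, 0.003, -2.793]
wrist_force: [-0.5, -1.3, 6.9]
opening: 0.0118
gripper_force: 28.3
```

```bash
python3 -m inch '[{"dx":0,"dy":0,"dz":-0.02,"spin":0},{"dx":0,"dy":0,"dz":-0.035,"spin":0},{"dx":0,"dy":0,"dz":-0.035,"spin":0},{"dx":0,"dy":0,"dz":-0.035,"spin":0},{"dx":0,"dy":0,"dz":-0.03,"spin":0}]'
python3 -m inch '[{"dx":0.0104,"dy":-0.0354,"dz":0,"spin":0},{"dx":0.0104,"dy":-0.0354,"dz":0,"spin":0},{"dx":0.0104,"dy":-0.0354,"dz":0,"spin":0},{"dx":0.0104,"dy":-0.0354,"dz":0,"spin":0}]'
python3 -m inch '[{"dx":0.0104,"dy":-0.0354,"dz":0,"spin":0},{"dx":0.0104,"dy":-0.0354,"dz":0,"spin":0},{"dx":0.0104,"dy":-0.0354,"dz":0,"spin":0},{"dx":0.0104,"dy":-0.0354,"dz":0,"spin":0}]'
python3 -m inch '[{"dx":0.0104,"dy":-0.0354,"dz":0,"spin":0},{"dx":0.0104,"dy":-0.0354,"dz":0,"spin":0},{"dx":0.0104,"dy":-0.0354,"dz":0,"spin":0},{"dx":0.0104,"dy":-0.0354,"dz":0,"spin":0},{"dx":0,"dy":0,"dz":0,"spin":0.07}]'
python3 -m inch '[{"dx":0,"dy":0,"dz":0,"spin":0.065},{"dx":0,"dy":0,"dz":0,"spin":0},{"dx":0,"dy":0,"dz":0,"spin":0},{"dx":0,"dy":0,"dz":0,"spin":0}]'
python3 - <<'E'
from h import *
s=sense();print(s["position"],s["tool_rot"],s["qpos"]);im=get_image("wrist")[:,:,::-1];cv2.imwrite("pics/w2.png",im)
E
```

```text
clock: 4.0
position: [0.5223, 0.2811, 0.2405]
tool_rot: [3.141, 0.002, -2.793]
wrist_force: [0.1, 0.4, -1.3]
opening: 0.0118
gripper_force: 27.2
clock: 4.33
position: [0.5312, 0.1323, 0.2383]
tool_rot: [3.142, 0.001, -2.792]
wrist_force: [0.4, -0.2, -0.7]
opening: 0.0117
gripper_force: 27.2
clock: 4.67
position: [0.5405, -0.0152, 0.2382]
tool_rot: [3.141, 0.0, -2.792]
wrist_force: [-0.6, 0.2, -0.0]
opening: 0.0116
gripper_force: 27.2
clock: 5.08
position: [0.5487, -0.171, 0.2386]
tool_rot: [-3.135, -0.001, -2.876]
wrist_force: [-1.3, -0.9, 0.6]
opening: 0.0113
gripper_force: 27.2
clock: 5.42
position: [0.5503, -0.16, 0.2379]
tool_rot: [3.141, -0.0, -2.925]
wrist_force: [0.7, -0.4, -0.1]
opening: 0.0113
gripper_force: 27.2
[ 0.5502762  -0.15997272  0.23785064] [ 3.14113279e+00 -3.93655775e-05 -2.92482513e+00] [-0.03064495  0.33307718  0.29643462  1.80675983 -0.11289284  1.01839453
  2.09737318]
```

View pics/w2.png

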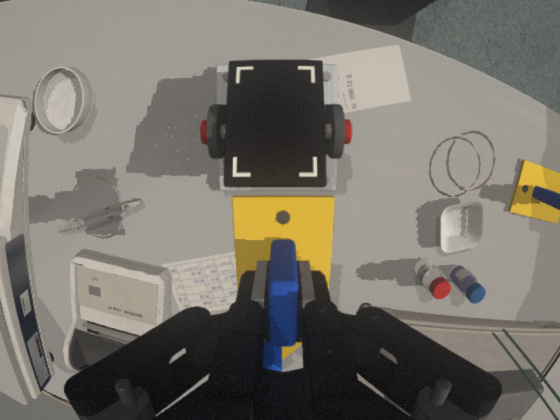

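The wrist view shows the slide held square in the fingers, with its plate edge from (234,197) to (335,196). The stage face corners are near (231,62), (323,60), (326,186) and (226,187). I'll refine the stage fit with these.

```bash
cat > fit2.py <<'E'
from fit import *
pos=np.array([.55028,-.15997,.23785]);rot=[3.14113,0,-2.92483]
W=np.array([[326,186],[226,187],[231,62],[323,60]])
def wproj(P):
    c=calibration("wrist");T=np.array(c["T_tool_cam"]);M=R.from_euler("xyz",rot).as_matrix()
    t=(P-pos)@M;p=(t-T[:3,3])@T[:3,:3];x,y,z=p[:,0],-p[:,1],-p[:,2]
    h=np.hypot(x,y);r=np.arctan2(h,z);return np.c_[c["cx"]+c["fx"]*r*x/h,c["cy"]+c["fy"]*r*y/h]
def res2(p,w):
    c,M=pose(p);P=c+np.c_[C,np.zeros(4)]@M.T
    return np.r_[w*res(p),.7*(wproj(P)-W).ravel()]
for w in(0,.5,1):
    r=least_squares(res2,[.488,-.18,.21,.39],args=(w,));c,M=pose(r.x)
    print(w,r.x.round(4),np.degrees(r.x[2:]).round(2),"c",c.round(4),"n",M[:,2].round(3),"x",M[:,0].round(3),"wr",r.fun[-8:].round(1))
# slide edge, tool+x end, seen at assumed heights
s={"position":pos,"tool_rot":rot}
for z in(.150,.154,.158):print(z,wonz([[234,197],[335,196]],s,z).round(4).tolist())
E
python3 fit2.py
```

```text
0 [ 0.4903 -0.1778  0.2183  0.3708] [12.51 21.25] c [ 0.4797 -0.1802  0.078 ] n [-0.354 -0.078  0.932] x [0.91  0.202 0.362] wr [ 1.2  0.3 -0.7 -0.1 -0.8 -0.5  0.2  0.4]
0.5 [ 0.4903 -0.178   0.218   0.3781] [12.49 21.66] c [ 0.4795 -0.1804  0.0779] n [-0.36  -0.08   0.929] x [0.907 0.201 0.369] wr [ 1.1 -0.  -1.  -0.5 -0.9 -0.6  0.1  0.3]
1 [ 0.49   -0.1784  0.2175  0.3863] [12.46 22.13] c [ 0.479  -0.1808  0.0778] n [-0.368 -0.081  0.926] x [0.905 0.2   0.377] wr [ 0.8 -0.7 -1.4 -1.2 -1.1 -0.9 -0.3  0. ]
0.15 [[0.5201, -0.1923, 0.15], [0.5085, -0.142, 0.15]]
0.154 [[0.5189, -0.1919, 0.154], [0.5076, -0.1429, 0.154]]
0.158 [[0.5176, -0.1915, 0.158], [0.5066, -0.1438, 0.158]]
```

```bash
python3 -m inch '[{"dx":0.0257,"dy":-0.0018,"dz":0,"spin":0},{"dx":0.0257,"dy":-0.0018,"dz":0,"spin":0},{"dx":0.0257,"dy":-0.0019,"dz":0,"spin":0},{"dx":0,"dy":0,"dz":0.018,"spin":0},{"dx":0,"dy":0,"dz":0.018,"spin":0}]' - 20
python3 -m inch '[{"dx":0,"dy":0,"dz":0.018,"spin":0},{"dx":0,"dy":0,"dz":0,"spin":0},{"dx":0,"dy":0,"dz":0,"spin":0},{"dx":0,"dy":0,"dz":0,"spin":0},{"dx":0,"dy":0,"dz":0,"spin":0}]'
python3 - <<'E'
from h import *
im=get_image("scene")[150:255,365:470,::-1];w=get_image("wrist")[:,:,::-1]
a=cv2.resize(im,(420,420),interpolation=cv2.INTER_CUBIC);cv2.imwrite("pics/c3.png",np.hstack([a,w[:,100:460]]))
E
```

```text
clock: 5.88
position: [0.4756, -0.1831, 0.2028]
tool_rot: [-3.141, 0.003, -2.928]
wrist_force: [0.7, 0.4, -0.8]
opening: 0.0117
gripper_force: 27.3
clock: 6.3
position: [0.4771, -0.1826, 0.1851]
tool_rot: [-3.141, 0.002, -2.927]
wrist_force: [-0.0, 0.2, -2.0]
opening: 0.0116
gripper_force: 27.1
```

View pics/c3.png

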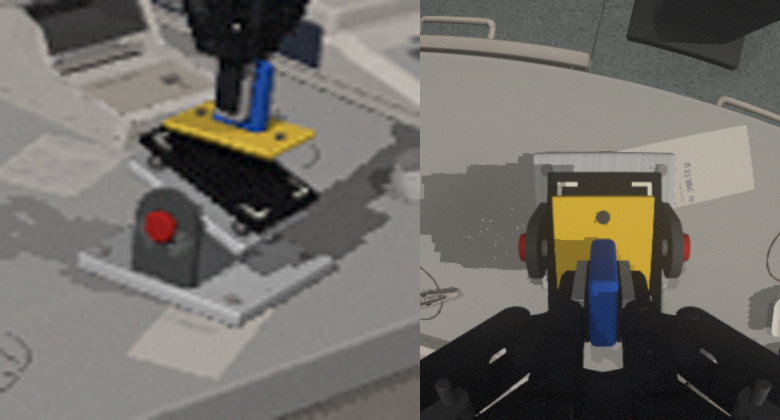

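```bash
python3 -m inch '[{"dx":0.0002,"dy":0,"dz":0.0022,"spin":0},{"dx":0.0002,"dy":0,"dz":0.0022,"spin":0},{"dx":0.0002,"dy":0,"dz":0.0022,"spin":0},{"dx":0.0,"dy":0,"dz":0,"spin":0},{"dx":0.0,"dy":0,"dz":0,"spin":0}]' 0 20
python3 -m inch '[{"dx":0.0011,"dy":0,"dz":0.0026,"spin":0},{"dx":0,"dy":0,"dz":0,"spin":0},{"dx":0.0,"dy":0,"dz":0,"spin":0},{"dx":0.0,"dy":0,"dz":0,"spin":0}]'
```

```text
clock: 6.82
position: [0.4754, -0.1826, 0.177]
tool_rot: [3.141, -0.0, -2.927]
wrist_force: [-0.1, -0.4, 0.1]
opening: 0.012
gripper_force: 27.1
clock: 7.15
position: [0.4747, -0.1829, 0.175]
tool_rot: [-3.141, 0.001, -2.927]
wrist_force: [0.1, 0.5, 1.8]
opening: 0.012
gripper_force: 27.6
```

```bash
python3 -m inch '[{"dx":0.0011,"dy":0,"dz":0.0026,"spin":0},{"dx":0,"dy":0,"dz":0,"spin":0},{"dx":0.0,"dy":0,"dz":0,"spin":0},{"dx":0.0,"dy":0,"dz":0,"spin":0}]'
python3 -m inch '[{"dx":0.0011,"dy":0,"dz":0.0026,"spin":0},{"dx":0,"dy":0,"dz":0,"spin":0},{"dx":0.0,"dy":0,"dz":0,"spin":0},{"dx":0.0,"dy":0,"dz":0,"spin":0}]'
```

```text
clock: 7.48
position: [0.4742, -0.1832, 0.1726]
tool_rot: [-3.141, 0.002, -2.927]
wrist_force: [1.2, -0.2, 2.9]
opening: 0.0114
gripper_force: 28.0
clock: 7.82
position: [0.4732, -0.1835, 0.1702]
tool_rot: [-3.141, 0.002, -2.927]
wrist_force: [1.0, -0.1, 5.9]
opening: 0.0117
gripper_force: 28.3
```

```bash
python3 -m inch '[{"dx":0.0020,"dy":0,"dz":0.0010,"spin":0},{"dx":0,"dy":0,"dz":0,"spin":0},{"dx":0.0,"dy":0,"dz":0,"spin":0},{"dx":0.0,"dy":0,"dz":0,"spin":0}]'
python3 -m inch '[{"dx":0.0020,"dy":0,"dz":0.0010,"spin":0},{"dx":0,"dy":0,"dz":0,"spin":0},{"dx":0.0,"dy":0,"dz":0,"spin":0},{"dx":0.0,"dy":0,"dz":0,"spin":0}]'
python3 - <<'E'
from h import *
im=get_image("scene")[150:255,365:470,::-1];w=get_image("wrist")[:,:,::-1]
a=cv2.resize(im,(420,420),interpolation=cv2.INTER_CUBIC);cv2.imwrite("pics/c4.png",np.hstack([a,w[:,100:460]]))
f=[]
for i in range(4):
    get_image("top");f.append(sense()["wrist_force"])
print(np.mean(f,0))
E
```

```text
clock: 8.15
position: [0.4714, -0.1839, 0.1693]
tool_rot: [-3.141, 0.002, -2.927]
wrist_force: [0.7, -0.1, 6.3]
opening: 0.0117
gripper_force: 28.3
clock: 8.48
position: [0.4695, -0.1844, 0.1683]
tool_rot: [-3.141, 0.003, -2.927]
wrist_force: [0.6, 1.6, 6.6]
opening: 0.0118
gripper_force: 28.3
[1.62452124 0.43580379 5.90618742]
```

View pics/c4.png

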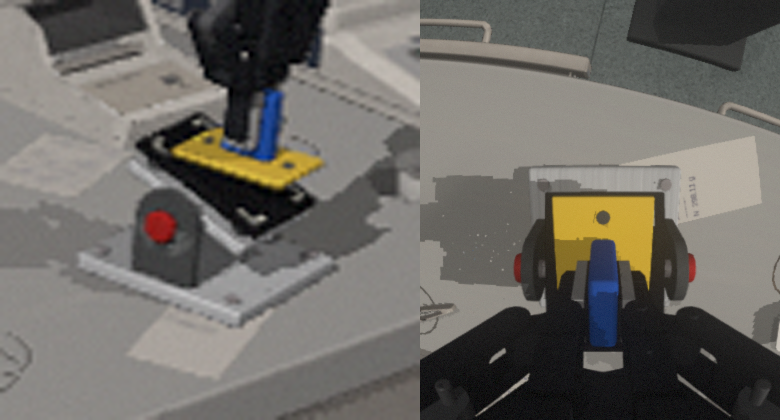

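The slide is still level, and its upper edge presses the face at about 6 N, so the grip is too stiff for it to turn. I'll back off up the slope, touch again, then loosen the grip so that it can pivot.

```bash
python3 -m inch '[{"dx":0.003,"dy":0,"dz":-0.008,"spin":0},{"dx":-0.005,"dy":0,"dz":-0.0018,"spin":0},{"dx":-0.0048,"dy":0,"dz":-0.0017,"spin":0},{"dx":0,"dy":0,"dz":0,"spin":0},{"dx":0,"dy":0,"dz":0,"spin":0}]'
python3 -m inch '[{"dx":-0.0015,"dy":0,"dz":0.0036,"spin":0},{"dx":-0.0015,"dy":0,"dz":0.0036,"spin":0},{"dx":0,"dy":0,"dz":0,"spin":0},{"dx":0,"dy":0,"dz":0,"spin":0}]'
python3 -m inch '[{"dx":0,"dy":0,"dz":0,"spin":0},{"dx":0,"dy":0,"dz":0,"spin":0}]' 13.5 20
```

```text
clock: 9.2
position: [0.4751, -0.1823, 0.1786]
tool_rot: [3.141, -0.001, -2.927]
wrist_force: [-0.3, 0.2, -0.4]
opening: 0.0115
gripper_force: 27.2
clock: 9.53
position: [0.4777, -0.1822, 0.1717]
tool_rot: [3.141, -0.001, -2.927]
wrist_force: [-2.7, 0.2, 5.1]
opening: 0.0116
gripper_force: 28.1
clock: 9.7
position: [0.4777, -0.1822, 0.1719]
tool_rot: [3.141, -0.001, -2.928]
wrist_force: [-2.7, 0.6, 4.5]
opening: 0.0116
gripper_force: 28.1
```

```bash
python3 -m inch '[{"dx":0,"dy":0,"dz":0,"spin":0},{"dx":0,"dy":0,"dz":0,"spin":0}]' 14 20
python3 -m inch '[{"dx":0,"dy":0,"dz":0,"spin":0}]' 14.4 20
```

```text
clock: 9.87
position: [0.4771, -0.1823, 0.1714]
tool_rot: [3.141, -0.002, -2.928]
wrist_force: [-3.8, -0.2, 3.1]
opening: 0.0117
gripper_force: 3.2
clock: 9.95
position: [0.4781, -0.182, 0.1715]
tool_rot: [-3.141, 0.001, -2.928]
wrist_force: [-0.1, -0.1, -0.5]
opening: 0.0121
gripper_force: 0.0
```

Run:
```python
from h import *
im=get_image("scene")[150:255,365:470,::-1];w=get_image("wrist")[:,:,::-1]
a=cv2.resize(im,(420,420),interpolation=cv2.INTER_CUBIC);cv2.imwrite("pics/c5.png",np.hstack([a,w[:,100:460]]))
```

```text
(no output)
```

View pics/c5.png

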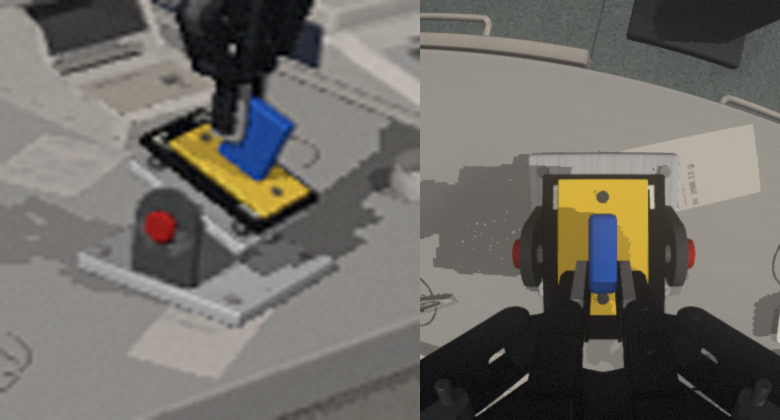

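The slide now lies flat on the face, framed across the slope but a bit low. I'll measure how low and whether it's creeping.

```bash
cat > sl.py <<'E'
from h import *
c=np.array([.4795,-.1804,.0779]);M=R.from_euler("ZY",[.218,-.378]).as_matrix()
def onface(o,d,h):
    k=((c+h*M[:,2]-o)@M[:,2])/(d@M[:,2]);return ((o+d*k[:,None])-c)@M
def look(h=.004):
    s=sense();im=get_image("wrist")[:,:,::-1];hsv=cv2.cvtColor(im,cv2.COLOR_BGR2HSV)
    def pick(m):
        n,l,st,_=cv2.connectedComponentsWithStats(m);st[0,4]=0
        ys,xs=np.where(l==st[:,4].argmax());return np.c_[xs,ys]
    y=cv2.inRange(hsv,(18,120,60),(35,255,255));y[:, :180]=0;y[:,380:]=0
    p=pick(y);q=onface(*wray(p,s["position"],s["tool_rot"]),h)*1000
    # low edge: min x per column band
    L=[(np.median(q[b][:,1]),q[b][:,0].min()) for b in [p[:,0]==k for k in range(p[:,0].min()+8,p[:,0].max()-8,6)] if b.any()]
    L=np.array(L);f=np.polyfit(L[:,0],L[:,1],1)
    m=(q[:,0]<-18)
    print("low edge x %.1f (want -38) slope deg %.1f; y %.1f..%.1f mid %.1f"%(np.median(L[:,1]),-np.degrees(np.arctan(f[0])),q[m,1].min(),q[m,1].max(),(q[m,1].min()+q[m,1].max())/2))
    b=cv2.inRange(hsv,(105,120,40),(130,255,255));b[:, :180]=0;b[:,380:]=0
    k=pick(b);t=onface(*wray(k,s["position"],s["tool_rot"]),.048)*1000;print("bar top x %.1f..%.1f y %.1f..%.1f"%(t[:,0].min(),t[:,0].max(),t[:,1].min(),t[:,1].max()))
    g=(s["position"]-[0,0,.0537]-c)@M*1000;print("pivot t,y,n",g.round(1),"F",s["wrist_force"].round(1),"grip",s["gripper_force"],s["clock"])
if __name__=="__main__":
    look();look()
E
python3 sl.py
```

```text
low edge x -44.4 (want -38) slope deg -0.3; y -26.8..23.9 mid -1.4
bar top x -22.2..10.1 y -7.2..4.1
pivot t,y,n [13.6 -1.2 37.6] F [-0.5  0.1  0.6] grip 0.11084612226113677 10.05
low edge x -44.4 (want -38) slope deg -0.2; y -26.8..23.9 mid -1.4
bar top x -22.2..10.1 y -7.2..4.1
pivot t,y,n [13.6 -1.2 37.7] F [ 0.1  0.2 -0.6] grip 0.11145126773044467 10.1
```

```bash
python3 -m inch '[{"dx":0,"dy":0,"dz":0,"spin":0},{"dx":0.0054,"dy":0,"dz":0.0025,"spin":0},{"dx":0.0054,"dy":0,"dz":0.005,"spin":0},{"dx":0.0054,"dy":0,"dz":0.006,"spin":0},{"dx":0,"dy":0,"dz":0,"spin":0}]' 25 25
python3 -m inch '[{"dx":0,"dy":0,"dz":0,"spin":0},{"dx":0,"dy":0,"dz":0,"spin":0},{"dx":0,"dy":0,"dz":0,"spin":0},{"dx":0,"dy":0,"dz":0,"spin":0},{"dx":0,"dy":0,"dz":0,"spin":0}]' 0 30
python3 sl.py
```

```text
clock: 10.57
position: [0.4596, -0.1856, 0.1567]
tool_rot: [3.14, -0.004, -2.929]
wrist_force: [-0.2, -0.9, -0.0]
opening: 0.0215
gripper_force: 0.0
clock: 10.98
position: [0.4625, -0.1854, 0.1584]
tool_rot: [-3.142, 0.0, -2.927]
wrist_force: [-0.2, 0.5, -1.7]
opening: 0.0116
gripper_force: 34.9
low edge x -42.7 (want -38) slope deg -0.2; y -26.5..24.0 mid -1.3
bar top x -21.0..11.5 y -7.3..4.3
pivot t,y,n [-6.6 -1.2 31.4] F [-0.2  0.5 -1.7] grip 34.94476854801178 10.9833
low edge x -42.7 (want -38) slope deg -0.2; y -26.5..24.5 mid -1.0
bar top x -21.0..11.4 y -7.1..4.3
pivot t,y,n [-6.6 -1.2 31.4] F [-0.4  1.  -1.1] grip 34.94466483592987 11.0333
```

```bash
python3 -m inch '[{"dx":0.0007,"dy":0,"dz":-0.0019,"spin":0},{"dx":-0.0046,"dy":0.001,"dz":-0.0018,"spin":0},{"dx":0,"dy":0,"dz":0,"spin":0},{"dx":-0.0007,"dy":0,"dz":0.0019,"spin":0},{"dx":-0.0007,"dy":0,"dz":0.0019,"spin":0}]'
python3 -m inch '[{"dx":0,"dy":0,"dz":0,"spin":0},{"dx":0,"dy":0,"dz":0,"spin":0},{"dx":0,"dy":0,"dz":0,"spin":0}]'
python3 sl.py
```

```text
clock: 11.5
position: [0.4678, -0.1833, 0.1585]
tool_rot: [-3.141, 0.001, -2.927]
wrist_force: [-0.5, 0.8, 4.1]
opening: 0.0117
gripper_force: 35.5
clock: 11.75
position: [0.4677, -0.1834, 0.1586]
tool_rot: [-3.141, 0.001, -2.927]
wrist_force: [0.3, 0.8, 3.8]
opening: 0.0116
gripper_force: 35.5
low edge x -37.3 (want -38) slope deg -0.2; y -25.9..24.5 mid -0.7
bar top x -16.0..16.1 y -6.3..5.0
pivot t,y,n [-1.4 -0.4 29.6] F [0.3 0.8 3.8] grip 35.538489818573 11.75
low edge x -37.4 (want -38) slope deg -0.2; y -25.4..24.4 mid -0.5
bar top x -16.0..16.0 y -6.5..5.0
pivot t,y,n [-1.5 -0.4 29.6] F [ 0.8 -0.3  3.3] grip 35.53843438625336 11.8
```

Centred within about 1 mm. I'll press about 3 mm further, to roughly 6–7 N.

```bash
python3 -m inch '[{"dx":-0.0006,"dy":0,"dz":0.0014,"spin":0},{"dx":-0.0006,"dy":0,"dz":0.0014,"spin":0},{"dx":0,"dy":0,"dz":0,"spin":0},{"dx":0,"dy":0,"dz":0,"spin":0},{"dx":0,"dy":0,"dz":0,"spin":0}]'
python3 - <<'E'
import sl
from h import *
f=[]
for i in range(5):
    a=get_image("scene");f.append(sense()["wrist_force"])
print(np.mean(f,0),np.mean(f,0)@sl.M)
sl.look(-.001)
w=get_image("wrist")[:,:,::-1]
cv2.imwrite("pics/c6.png",np.hstack([cv2.resize(a[150:255,365:470,::-1],(420,420),interpolation=cv2.INTER_CUBIC),w[:,100:460]]))
E
```

```text
clock: 12.27
position: [0.4686, -0.1833, 0.1557]
tool_rot: [-3.141, 0.001, -2.927]
wrist_force: [0.2, 0.6, 7.4]
opening: 0.0115
gripper_force: 36.0
[-0.32685412  0.53400934  6.42217258] [2.18093336 0.59206154 6.04394681]
low edge x -37.6 (want -38) slope deg -0.2; y -25.8..24.7 mid -0.5
bar top x -16.5..14.8 y -6.4..4.8
pivot t,y,n [-1.6 -0.5 26.6] F [-0.3  0.8  6.4] grip 36.004706025123596 12.5167
```

View pics/c6.png

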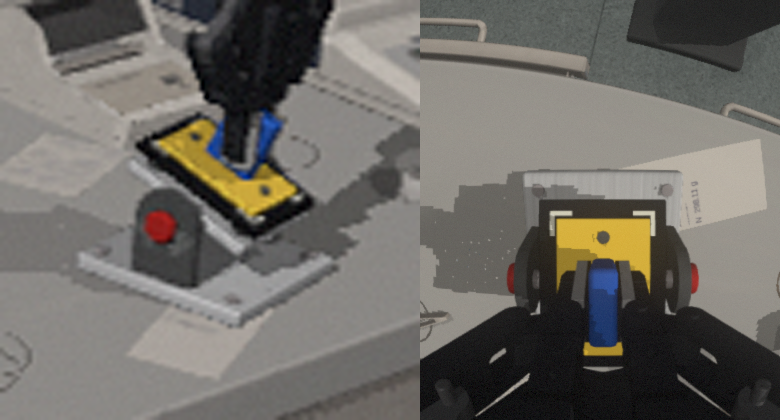

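The slide is flat, framed by the marks and pressed about half-way, so I'm handing it in.

```bash
python3 -c "
from station import *
print(close_job())"
```

```text
the job is handed in; nothing more can be done
None
```

I handed the job in at about 12.6 s with the slide gripped, flat on the sloped face and centred to about 1 mm within the corner marks; the wrist force (6–7 N) puts the face about half-way down its travel, but no verdict came back.

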